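# Reset the length stop on a bar fixture

### The job

Set the length stop to the flat bar lying in the fixture's channel: loosen the black wing knob on the carriage, gently slide the carriage up so that the bar is pushed fully home against the fixed end stop with the carriage's foot snug on its other end, then tighten the wing knob firmly again (clockwise) so that the carriage is locked there, and let go. Leave the bar flat in its channel and do not disturb the tools lying round the fixture.

Things in the scene. Friction and masses are not known exactly. Their poses are not given: they have to be found in the camera images.
- fixture: length-stop fixture fixed on the bench: grey base plate 140 (x) x 390 (y) x 12 mm, spanning x -77..+63 mm of this frame; origin at bench level. +y runs along the rail to the end stop; -x faces the robot. Channel for the bar along y at x = -43 mm, 34 mm wide between lips 6 mm high; rail at x = +26 mm, end feet 42 mm high; end stop block 48 x 25 mm, 44 mm high above the bench, at y = 155..180 mm
- end_face (a point): point on the fixed end stop's face that the bar must touch (it looks to fixture -y), mid-channel, 14.5 mm above the bench
- stop_face (a point): point on the face of the carriage's foot that meets the bar (looks to fixture +y), mid-channel, 14.5 mm above the bench; moves with the carriage. Foot 28 mm wide (x), 26 mm long (y); dark steel carriage 60 mm long (y), reaching x -57..+51 mm of the fixture, 61 mm high above the bench, with an inclined boss under the knob
- carriage (a joint): slide of the carriage along the rail, m; grows towards the end stop; 0.080 when its foot is snug on a bar that is home against the end stop; range -0.020..0.088. Free, it drags with about 2 N; locked, it does not move.
- wing_grip (a point): centre of the clamp knob's black wing: 48 mm long (its x), 12 mm thick (its y), 28 mm deep (its z). z is the knob axis, pointing out and up, leaning 29 degrees from vertical to the fixture's -x (the robot). Clockwise seen from outside tightens. The wing may stand at any angle on its screw, so its angle does not tell how tight it is
- knob_foot (a point): where the knob's stem enters the boss, on the knob axis, 29 mm below wing_grip; between wing and boss the stem is 15 mm long, 12 to 14 mm thick. From the tight state as found, 1.1 to 1.5 rad anticlockwise frees the carriage, about 2.4 rad reaches the loose end. Turning freely takes about 0.1 N m; tightening, once the shoe bites it stiffens over some 1.7 rad up to a hard stop
- shoe: brass clamp shoe inside the carriage, pressed down on the rail by the knob's screw (not visible); tight means that it presses hard on the rail
- rail: ground steel rail of the fixture, 24 x 342 x 22 mm, frame as the fixture's
- work_bar: loose dark flat steel bar, 30 (x) x 146 (y, along the channel) x 5 mm, lying in the channel, its underside 12 mm above the bench; origin at the centre of its underside; at the start 2 to 16 mm short of the end stop
- spanner: open spanner, 25 x 189 (y) x 6 mm, lying on the bench in front of the fixture; origin at centre of underside; leave alone
- tape_measure: yellow tape measure, 64 x 96 x 33 mm, on the bench beyond the fixture's end-stop end; origin at centre of underside; leave alone
- soapstone: soapstone stick 11 x 75 (y) x 5 mm on the bench in front of the fixture; origin at centre of underside; leave alone
Mind the look-alikes: they are no part of the job. What is shaped like the work_bar but green is not meant.

How it is judged:
By the outcome, as a careful person would: the job done as asked, in the order asked, and still so for the second after the job is handed in, with the robot touching nothing.
It also fails if it takes over 51 s, if anything falls off the work surface, if the arm or the gripper's body presses on something with over 40 N, if the wrist force passes 120 N, or if a joint passes its speed limit or range.

### The arm

A 6-joint arm with a two-finger parallel gripper is mounted at the origin on a cart in front of the work surface, level with it; the furniture and walls round the work are solid. World frame = base frame: x ahead of the robot, y to its left, z up, the work surface at z = 0. Lengths are in m, angles in rad, forces in N, time in s.
With the tool pointing down it reaches from about 0.35 to 0.775 m from the base axis. Payload 5.5 kg.
Tool frame: the origin (TCP) lies midway between the tips of the shut fingers; the grasp point (between the pads) lies 19 mm behind it (ctrl.tcp_to_grasp is the distance from the TCP to the grasp point, in m); z points along the fingers, y is the line along which they close (so a half turn about z gives the same grasp; the last joint's range is limited). The gripper opens to 85 mm and grips with 20 to 120 N. Pads are 22 mm wide; open, the fingers measure 114 mm over their backs; the gripper's body (76 mm by 85 mm) begins 54 mm behind the grasp point. The pads swing forward as they close: fully open they stand 13 mm farther back than shut.
Start: joints at [1.081, 0.313, 0.046, 1.304, 0, 1.431], TCP at [0.197, 0.54, 0.203] pointing down, gripper open.
Joint ranges: [-2.76, 2.76], [-0.86, 1.69], [-1.03, 1.26], [-2.2, 2.34], [-1.47, 1.5], [-3.14, 3.14]. Speed limits (rad/s): [2.57, 2.57, 3.14, 3.14, 3.14, 3.14].

### API

Orientations are given as a rotation vector (axis times angle).
In Python, from cell import ctrl gives the robot as it stands.
- The arm moves only by the tool arm_command, never from a script. Its argument "commands" is a list of rows, each a list of 3 entries, a list of its own where there are three numbers: the shift along the tool's x, y, z in m, then the turn, a rotation vector about the tool's x, y, z in rad, then the finger opening in m, from 0 to 0.0854. In form: [[[tx, ty, tz], [rx, ry, rz], grip], ...]. A call has 1 to 12 rows; each row shifts and turns the commanded pose from where the row before left it, along the tool's axes as they then stand; what a row does not reach is not made up. A row lasts 1/12 s, in which the tool goes at most 41.7 mm and 7.16 degrees, less where a joint would pass 70% of its speed; a pose out of reach is approached as far as the arm can. A call with a gripper value outside its range is refused whole. The fingers move at their own pace and stop on an object; "grip_force" is the grip in N (left out, the last holds). Time passes only in rows, so rows that do not move let the fingers close. It gives the time, the measured TCP pose, the force, the opening and the grip force at its end, in the units of the state.
- ctrl.get_obs(): the state, without advancing time (a new reading comes with each control period).
- ctrl.get_image(name): name is "scene" or "top" or "wrist"; returns (picture, depth): 420x560x3 uint8, red, green, blue; 420x560 float32, m along the optical axis (not along the pixel's ray), 0 where there is no reading.
- ctrl.camera_model(name): a dict with "fov_y" (degrees; the focal length in pixels is half the picture's height over the tangent of half this angle, whatever the lens; pixels are square), "cx", "cy" (the principal point, pixels), "dist" ([k1, k2, p1, p2, k3] as OpenCV has them; the pictures are not rectified), "eye" and "orientation" of the camera in the world. Camera axes: x right, y up, looking along -z (the intrinsics and any distortion apply to the point x, -y, -z); pixel columns grow to the right and rows downward; lengths in m; the calibration is good to about 2 mm. A picture is of the moment at which its call begins: read the wrist's pose just before it. camera_model takes no time and is no camera call; for the wrist camera it gives the pose at the moment of the call.
- ctrl.job_done(): hands the job in; it is judged then, once.
The state is a dict: "time": time; "joint_pos": joint angles; "joint_velocities": joint speeds; "effort": joint torques, N m; "tool_pos": TCP position; "tcp_rot": TCP orientation; "contact_force": force on the tool from outside, world axes, zero at the start; "torque": the same for the moment, N m; "finger_gap": finger opening in m; "grasp_force": force on a finger pad.
Only numpy, scipy, OpenCV 4.12 (cv2) and the standard library are available. Lean on these libraries where they do the work, as an engineer would, in place of code of your own. Each camera call takes 0.05 s, during which the arm holds its last target. There are 200 camera calls.

## Working session

There is one attempt and no reset: what is moved stays moved. The work goes in short steps, Python scripts to look and compute and a tool call to move; the robot and the scene stay as the last step left them, time stands still between calls to the robot, and variables do not carry over. Pictures are saved under pics/ and viewed, at most 10 in all, crops included, and the job is handed in when it is done.

Besides the shell and the picture viewer there is one more tool, called as name(argument=value, ...), one argument or row to a line, values as JSON. arm_command: Moves the arm, as the interface text tells. Its arguments: {"type":"object","properties":{"commands":{"type":"array"},"grip_force":{"type":"number"}},"required":["commands"]}

```bash
mkdir -p pics; ls; cat > h.py <<'E'
import numpy as np, cv2
from scipy.spatial.transform import Rotation as R
from cell import ctrl
def cam(n):
    m=ctrl.camera_model(n); f=210/np.tan(np.radians(m['fov_y'])/2)
    K=np.array([[f,0,m['cx']],[0,f,m['cy']],[0,0,1.]])
    o=np.array(m['orientation'],float)
    Rm=o if o.shape==(3,3) else (R.from_rotvec(o) if o.size==3 else R.from_quat(o)).as_matrix()
    return m,K,np.array(m['dist'],float),Rm@np.diag([1,-1,-1]),np.array(m['eye'])
def rays(c,px):
    m,K,d,Rc,e=c
    u=cv2.undistortPoints(np.array(px,float).reshape(-1,1,2),K,d).reshape(-1,2)
    return e,np.c_[u,np.ones(len(u))]@Rc.T
def plane(c,px,z):
    e,r=rays(c,px); return e+r*((z-e[2])/r[:,2])[:,None]
def proj(c,P):
    m,K,d,Rc,e=c
    q=(np.array(P,float).reshape(-1,3)-e)@Rc
    return cv2.projectPoints(q,np.zeros(3),np.zeros(3),K,d)[0].reshape(-1,2)
def dpts(c,dep):
    v,u=np.mgrid[0:420,0:560]; e,r=rays(c,np.c_[u.ravel(),v.ravel()])
    P=e+r*dep.ravel()[:,None]; P[dep.ravel()<=0]=np.nan
    return P.reshape(420,560,3)
E
python3 - <<'E'
from h import *
for n in ("scene","top"):
    p,d=ctrl.get_image(n); cv2.imwrite(f"pics/{n}0.png",p[:,:,::-1]); np.savez(f"{n}0.npz",p=p,d=d)
    m=ctrl.camera_model(n); print(m)
print(ctrl.get_obs())
E
```

```text
pics
{'fov_y': 48.16958182677403, 'cx': 280.97909272215304, 'cy': 208.33968760512226, 'dist': array([-0.02999896,  0.        ,  0.        ,  0.        ,  0.        ]), 'eye': array([ 0.04793461, -0.51763378,  0.52559336]), 'orientation': array([ 1.03591033, -0.31562068, -0.5608158 ])}
{'fov_y': 48.96914598467119, 'cx': 283.0767282561164, 'cy': 200.8719122893843, 'dist': array([-0.13348652,  0.        ,  0.        ,  0.        ,  0.        ]), 'eye': array([0.40032651, 0.14107895, 1.07448438]), 'orientation': array([ 0.06127351, -0.06303345, -1.55603286])}
{'time': 0.1, 'joint_pos': array([ 1.08139413e+00,  3.13912068e-01,  4.50913253e-02,  1.30358872e+00,
       -2.14097460e-07,  1.43119636e+00]), 'joint_velocities': array([-0.00057073, -0.00274997,  0.00426329, -0.00031652,  0.00180565,
       -0.0003251 ]), 'effort': array([ 3.73058865e-03, -4.81725061e+01,  2.99245048e+01,  1.27343897e-02,
       -1.70753051e-04, -5.83610344e-06]), 'tool_pos': array([0.19683316, 0.5397331 , 0.20230508]), 'tcp_rot': array([-5.46583982e-01, -3.09317163e+00,  2.40933691e-03]), 'contact_force': array([0.58724825, 0.12825468, 0.00405589]), 'torque': array([-0.05306149,  0.03090399, -0.02609984]), 'grasp_force': 0.0, 'finger_gap': 0.08543791614291299}
```

View pics/top0.png

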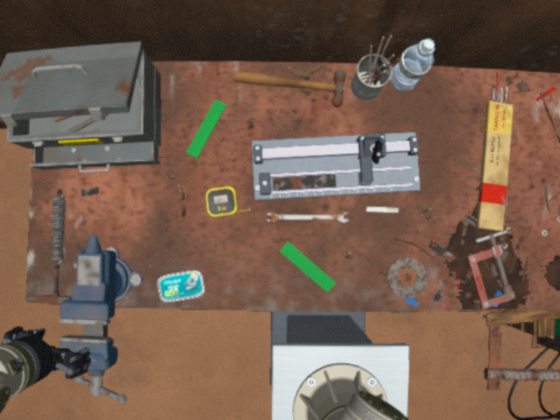

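View pics/scene0.png

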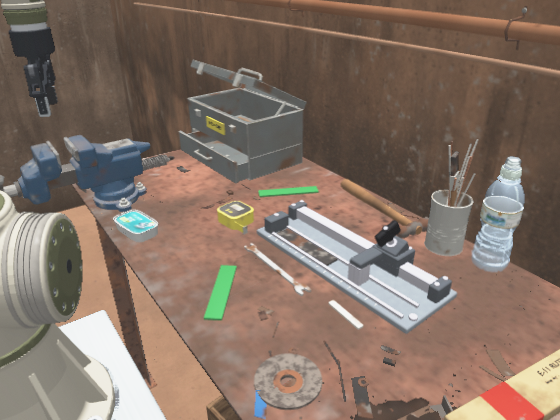

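Top view: the fixture is at about (335,165), with the carriage and black wing at (375,150), the end stop at (264,184) and the dark work bar in the channel at (304,183). Look-alikes are the green bars at (207,128) and (307,267), which aren't meant. The vise handle and other black parts lie far off. The only black wing is on the carriage, at scene (387,234).

```bash
python3 - <<'E'
from h import *
z=np.load("top0.npz");p,d=z['p'],z['d'];c=cam("top");P=dpts(c,d)
roi=np.zeros((420,560),bool);roi[120:212,235:435]=1
b=P[200:206,300:400,2];print("bench z",np.nanmedian(P[215:240,400:420,2]))
# plate: grey (low saturation, bright)
hsv=cv2.cvtColor(p,cv2.COLOR_RGB2HSV)
m=(P[:,:,2]>0.007)&(P[:,:,2]<0.07)&roi
m=m.astype(np.uint8)
n,l,s,cc=cv2.connectedComponentsWithStats(m);k=1+np.argmax(s[1:,4]);print(s[k])
m=l==k
pl=m&(P[:,:,2]<0.018)
print("plate z",np.nanmedian(P[pl][:,2]),pl.sum())
ys,xs=np.where(pl)
W=plane(c,np.c_[xs,ys],0.012)[:,:2]
r=cv2.minAreaRect((W*1000).astype(np.float32));print(r);print(cv2.boxPoints(r))
for lo,hi in((.036,.05),(.055,.068),(.068,.2)):
    q=m&(P[:,:,2]>lo)&(P[:,:,2]<hi); ys,xs=np.where(q); print(lo,q.sum(),xs.min(),xs.max(),ys.min(),ys.max(),P[q].mean(0))
q=roi&(P[:,:,2]>.068);ys,xs=np.where(q);print(q.sum(),P[q].mean(0) if q.any() else 0, xs.min(),xs.max(),ys.min(),ys.max(), P[q][:,2].max())
cr=cv2.resize(p[125:205,245:425],None,fx=4.4,fy=4.4,interpolation=3)
z=np.load("scene0.npz");cs=cv2.resize(z['p'][190:330,250:460],None,fx=3.8,fy=3.8,interpolation=3)
cv2.imwrite("pics/a.png",cr[:,:,::-1]);cv2.imwrite("pics/b.png",cs[:,:,::-1])
E
```

```text
bench z 0.0004996765511198209
[ 252  132  169   68 9313]
plate z 0.013539666523818994 5691
((570.7368774414062, 18.299591064453125), (139.91709899902344, 388.64300537109375), 4.132201671600342)
[[ 486.95776  207.07487]
 [ 514.96265 -180.55785]
 [ 654.516   -170.4757 ]
 [ 626.5111   217.15703]]
0.036 1733 253 418 136 193 [0.59049586 0.05280211 0.04083806]
0.055 551 358 386 134 181 [ 0.58041488 -0.04815982  0.06110396]
0.068 20 364 381 137 154 [ 0.60236973 -0.0496338   0.06910857]
387 [ 0.59695422 -0.05524298  0.0921272 ] 363 383 137 163 0.12461112437427202
```

View pics/a.png

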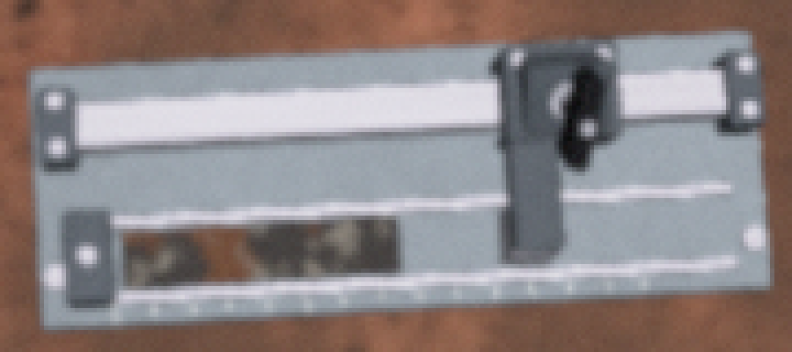

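View pics/b.png

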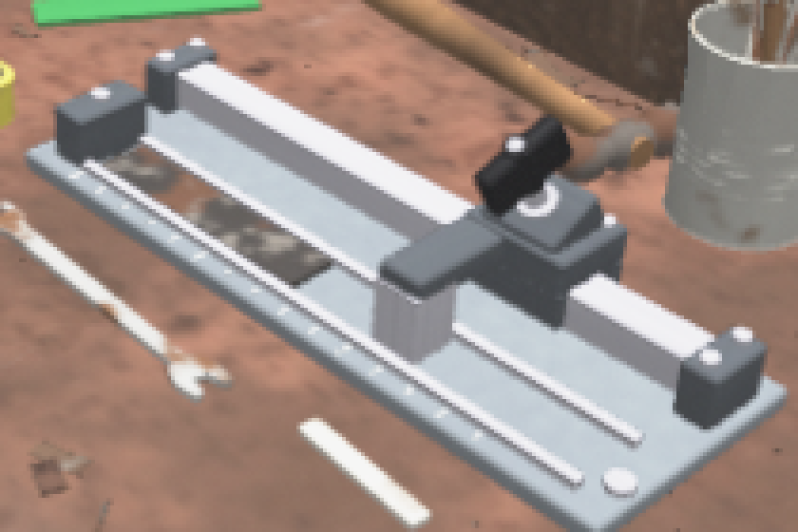

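The crops confirm it. The wing is at zoom (582,115), lying roughly along fixture x. The bar lies in the channel with its right end at zoom (398,245), and the carriage foot's face is at about (508,215). Next I measure the wing in the knob frame.

```bash
cat >> h.py <<'E'
yaw=np.radians(4.132); O=np.array([.5707,.0183,0])+.007*np.array([np.cos(yaw),np.sin(yaw),0])
F=R.from_euler('z',yaw).as_matrix()
a=np.radians(29); N=F@[-np.sin(a),0,np.cos(a)]; U=F@[np.cos(a),0,np.sin(a)]; V=F@[0,1,0.]
def tofix(P): return (P-O)@F
E
python3 - <<'E'
from h import *
for n,b in (("top",(125,175,350,395)),("scene",(210,255,365,410))):
    z=np.load(n+"0.npz");p,d=z['p'],z['d'];c=cam(n);P=dpts(c,d)
    roi=np.zeros((420,560),bool);roi[b[0]:b[1],b[2]:b[3]]=1
    m=roi&(p.max(2)<48)&(P[:,:,2]>.068)
    Q=tofix(P[m]); print(n,m.sum(),"fix mean",Q.mean(0).round(4),"pct",np.percentile(Q,[2,98],axis=0).round(4).tolist())
    K=np.c_[P[m]@U,P[m]@V,P[m]@N]; k0=np.array([O@U,O@V,O@N]); K=K-k0
    print("N pct",np.percentile(K[:,2],[1,5,25,50,75,95,99]).round(4))
    top=K[K[:,2]>np.percentile(K[:,2],90)-.012]
    r=cv2.minAreaRect((K[:,:2]*1000).astype(np.float32));print(r)
    w,v=np.linalg.eigh(np.cov(K[:,:2].T));print("ang deg of long axis from U to V",np.degrees(np.arctan2(v[1,1],v[0,1])),np.sqrt(w))
    print(np.c_[K][::40].round(3).tolist())
    # yellow/other: white stem dot
z=np.load("top0.npz");p,d=z['p'],z['d'];c=cam("top")
print("foot/bar px->fix")
for px,h in (((245+398/4.4,125+245/4.4),.017),((245+122/4.4,125+260/4.4),.017),((245+110/4.4,125+240/4.4),.044),((245+505/4.4,125+235/4.4),.05)):
    print(tofix(plane(c,[px],h)).round(4))
E
```

```text
top 110 fix mean [ 0.0038 -0.0762  0.1101] pct [[-0.0175, -0.0842, 0.0923], [0.0249, -0.07, 0.1234]]
N pct [0.0785 0.0808 0.0902 0.097  0.0994 0.1017 0.1024]
((54.33070755004883, -77.3894271850586), (9.766425132751465, 43.89167404174805), 78.17047119140625)
ang deg of long axis from U to V 167.68323946069566 [0.00268072 0.01387189]
[[0.076, -0.08, 0.079], [0.059, -0.074, 0.081], [0.047, -0.074, 0.101]]
scene 202 fix mean [-0.0023 -0.0858  0.0988] pct [[-0.0236, -0.0903, 0.0828], [0.0194, -0.0795, 0.1149]]
N pct [0.0753 0.0769 0.082  0.0877 0.093  0.0971 0.0991]
((46.79401397705078, -85.74796295166016), (6.193634986877441, 46.367191314697266), 75.8377685546875)
ang deg of long axis from U to V 169.21702154801733 [0.00111071 0.01339606]
[[0.067, -0.088, 0.095], [0.059, -0.09, 0.089], [0.062, -0.089, 0.076], [0.041, -0.085, 0.087], [0.029, -0.085, 0.093], [0.027, -0.083, 0.079]]
foot/bar px->fix
[[-0.0446  0.0044  0.017 ]]
[[-0.0441  0.1497  0.017 ]]
[[-0.0367  0.1548  0.044 ]]
[[-0.0464 -0.0467  0.05  ]]
```

```bash
cat >> h.py <<'E'
def target(u,v,n,ang,stand):
    "TCP pose: grasp point stand m out from wing centre; ang deg of wing long axis from U to V"
    t=np.radians(ang); L=np.cos(t)*U+np.sin(t)*V; W=np.cross(N,L)
    Rm=np.c_[np.cross(W,-N),W,-N]
    p=O-(O@U)*U-(O@V)*V-(O@N)*N+(u+O@U)*U+(v+O@V)*V+(n+O@N)*N
    return p+N*(stand-ctrl.tcp_to_grasp),Rm
def delta(p,Rm,s=None):
    s=s or ctrl.get_obs(); R0=R.from_rotvec(s['tcp_rot']).as_matrix()
    rv=R.from_matrix(R0.T@Rm).as_rotvec()
    print("shift tool(cur)",(R0.T@(p-s['tool_pos'])).round(4),"shift in target axes",(Rm.T@(p-s['tool_pos'])).round(4),"rot",rv.round(4))
    return rv
E
python3 - <<'E'
from h import *
s=ctrl.get_obs();R0=R.from_rotvec(s['tcp_rot']).as_matrix()
print(R0.round(3))
p,Rm=target(.049,-.079,.087,-11.5,.14);print(p,Rm.round(3));delta(p,Rm)
print("move1 in tool", R0.T@(np.array([.45,-.08,.28])-s['tool_pos']))
E
```

```text
[[-0.939  0.343 -0.001]
 [ 0.343  0.939 -0.001]
 [ 0.    -0.002 -1.   ]]
[ 0.52539573 -0.06417876  0.20593896] [[-0.869  0.103  0.484]
 [ 0.137  0.99   0.035]
 [-0.475  0.097 -0.875]]
shift tool(cur) [-0.5156 -0.4547 -0.003 ] shift in target axes [-0.3701 -0.5635  0.1346] rot [-0.1569 -0.4832 -0.2161]
move1 in tool [-0.45020783 -0.49556262 -0.07700433]
```

arm_command(
  commands=[
    [[0, 0, -0.035], [0, 0, 0], 0.07],
    [[0, 0, -0.035], [0, 0, 0], 0.07],
    [[-0.026, -0.029, 0], [0, 0, 0], 0.07],
    [[-0.026, -0.029, 0], [0, 0, 0], 0.07],
    [[-0.026, -0.029, 0], [0, 0, 0], 0.07],
    [[-0.026, -0.029, 0], [0, 0, 0], 0.07],
    [[-0.026, -0.029, 0], [0, 0, 0], 0.07],
    [[-0.026, -0.029, 0], [0, 0, 0], 0.07],
    [[-0.026, -0.029, 0], [0, 0, 0], 0.07],
    [[-0.026, -0.029, 0], [0, 0, 0], 0.07],
    [[-0.026, -0.029, 0], [0, 0, 0], 0.07],
    [[-0.026, -0.029, 0], [0, 0, 0], 0.07],
  ],
)

```text
time: 1.1
tool_pos: [0.3418, 0.1769, 0.2729]
tcp_rot: [0.546, 3.094, 0.0]
contact_force: [1.0, 0.1, 0.3]
finger_gap: 0.0701
grasp_force: 0.0
```

arm_command(
  commands=[
    [[-0.026, -0.029, 0], [0, 0, 0], 0.07],
    [[-0.026, -0.029, 0], [0, 0, 0], 0.07],
    [[-0.026, -0.029, 0], [0, 0, 0], 0.07],
    [[-0.026, -0.029, 0], [0, 0, 0], 0.07],
    [[-0.026, -0.029, 0], [0, 0, 0], 0.07],
    [[-0.026, -0.029, 0], [0, 0, 0], 0.07],
    [[-0.026, -0.029, 0], [0, 0, 0], 0.07],
    [[0, 0, 0], [-0.031, -0.097, -0.043], 0.07],
    [[0, 0, 0], [-0.031, -0.097, -0.043], 0.07],
    [[0, 0, 0], [-0.031, -0.097, -0.043], 0.07],
    [[0, 0, 0], [-0.031, -0.097, -0.043], 0.07],
    [[0, 0, 0], [-0.031, -0.097, -0.043], 0.07],
  ],
)

```text
time: 2.1
tool_pos: [0.4435, -0.0741, 0.2731]
tcp_rot: [0.167, 2.626, 0.092]
contact_force: [-1.2, 0.6, 0.4]
finger_gap: 0.0698
grasp_force: 0.0
```

```bash
python3 - <<'E'
from h import *
s=ctrl.get_obs();print(s['time'],s['joint_pos'].round(3),s['tool_pos'],s['finger_gap'])
p,Rm=target(.049,-.079,.087,-11.5,.14);delta(p,Rm)
E
```

```text
2.1 [-0.568 -0.366 -0.574  0.938  0.296 -0.376] [ 0.44346437 -0.07413454  0.27308219] 0.06981649603469725
shift tool(cur) [-0.0373  0.0117  0.0989] shift in target axes [-0.038   0.0118  0.0987] rot [0.0002 0.0068 0.0022]
```

arm_command(
  commands=[
    [[-0.013, 0.004, 0.033], [0, 0.0023, 0], 0.05],
    [[-0.013, 0.004, 0.033], [0, 0.0023, 0], 0.05],
    [[-0.012, 0.004, 0.033], [0, 0.0023, 0], 0.05],
    [[0, 0, 0], [0, 0, 0], 0.05],
    [[0, 0, 0], [0, 0, 0], 0.05],
  ],
)

```text
time: 2.52
tool_pos: [0.5244, -0.0635, 0.2032]
tcp_rot: [0.171, 2.642, 0.095]
contact_force: [0.7, 0.2, -0.8]
finger_gap: 0.05
grasp_force: 0.0
```

```bash
python3 - <<'E'
from h import *
c=cam("wrist");p,d=ctrl.get_image("wrist"); np.savez("w1.npz",p=p,d=d,eye=c[4],Rc=c[3],K=c[1],dist=c[2])
cv2.imwrite("pics/w1.png",p[:,:,::-1])
q,Rm=target(.049,-.079,.087,-11.5,.14);delta(q,Rm)
P=dpts(c,d); m=(p.max(2)<48)
X=P[m]; K=np.c_[(X-O)@U,(X-O)@V,(X-O)@N]
print(proj(c,[O+.049*U-.079*V+.101*N]))
k=(abs(K[:,0]-.049)<.035)&(abs(K[:,1]+.079)<.03)&(K[:,2]>.096)&(K[:,2]<.108)
print(k.sum(),np.percentile(K[k],[2,50,98],axis=0).round(4))
r=cv2.minAreaRect((K[k][:,:2]*1000).astype(np.float32));print(r)
w,v=np.linalg.eigh(np.cov(K[k][:,:2].T));print(np.degrees(np.arctan2(v[1,1],v[0,1])),np.sqrt(w*12))
E
```

```text
shift tool(cur) [-0.0014 -0.0001 -0.0009] shift in target axes [-0.0014 -0.0001 -0.0009] rot [ 0.0001 -0.0077 -0.0012]
[[282.85502305 203.2774676 ]]
109 [[ 0.0255 -0.087   0.096 ]
 [ 0.0394 -0.0787  0.0973]
 [ 0.0675 -0.072   0.0996]]
((47.368377685546875, -79.3376693725586), (11.400421142578125, 45.08219909667969), 82.29951477050781)
168.7515548032828 [0.0132775  0.04801691]
```

View pics/w1.png

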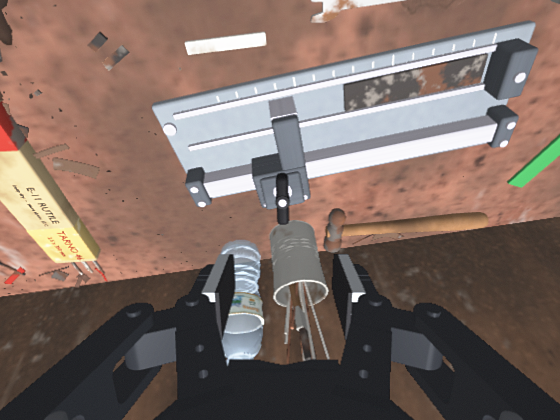

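Wrist view: the wing stands upright in the picture from (282,173) to (282,225), centred between the fingers. The cup and bottle lie beyond it. I'll refine on the plane of the wing's top face.

```bash
python3 - <<'E'
from h import *
z=np.load("w1.npz");p,d=z['p'],z['d'];c=(None,z['K'],z['dist'],z['Rc'],z['eye'])
m=(p.max(2)<50).astype(np.uint8);m[:, :255]=0;m[:,310:]=0;m[:165]=0;m[240:]=0
n,l,s,cc=cv2.connectedComponentsWithStats(m);k=1+np.argmax(s[1:,4]);print(s[k],cc[k])
ys,xs=np.where(l==k);e,r=rays(c,np.c_[xs,ys])
X=e+r*((.0995-(e-O)@N)/(r@N))[:,None];K=np.c_[(X-O)@U,(X-O)@V]*1000
print(cv2.minAreaRect(K.astype(np.float32)),K.min(0),K.max(0))
w,v=np.linalg.eigh(np.cov(K.T));print(np.degrees(np.arctan2(v[1,1],v[0,1])),np.sqrt(w*12))
for u0 in range(20,80,6):
    q=K[abs(K[:,0]-u0)<3]
    if len(q)>3: print(u0,len(q),q[:,1].min().round(1),q[:,1].max().round(1))
D=dpts(c,d)[ys,xs];kn=(D-O)@N;print(np.percentile(kn,[10,30,50,70,90]).round(4))
print("eye in UVN",((e-O)@U).round(3),((e-O)@V).round(3),((e-O)@N).round(3))
E
```

```text
[276 173  13  26 146] [281.19178082 183.24657534]
((32.55921173095703, -76.4639892578125), (11.291327476501465, 23.761518478393555), 78.4599838256836) [ 20.55528655 -84.37230657] [ 45.32923284 -70.6521985 ]
167.8365901823232 [11.95741305 25.53399243]
20 22 -79.1 -70.7
26 61 -81.4 -70.8
32 22 -81.7 -71.0
38 20 -82.9 -73.3
44 21 -84.4 -73.1
[nan nan nan nan nan]
eye in UVN -0.029 -0.063 0.377
```

```bash
python3 - <<'E'
from h import *
for st in (.14,.06,.003):
    p,Rm=target(.048,-.0792,.086,-11,st);delta(p,Rm)
E
```

```text
shift tool(cur) [-0.0005 -0.0005  0.0001] shift in target axes [-0.0005 -0.0005  0.0001] rot [ 0.0002 -0.0077 -0.0099]
shift tool(cur) [-0.0011 -0.0005  0.0801] shift in target axes [-0.0005 -0.0005  0.0801] rot [ 0.0002 -0.0077 -0.0099]
shift tool(cur) [-0.0015 -0.0006  0.1371] shift in target axes [-0.0005 -0.0005  0.1371] rot [ 0.0002 -0.0077 -0.0099]
```

arm_command(
  commands=[
    [[0, -0.0005, 0], [0, -0.008, -0.01], 0.045],
    [[0, 0, 0.025], [0, 0, 0], 0.045],
    [[0, 0, 0.025], [0, 0, 0], 0.045],
    [[0, 0, 0.025], [0, 0, 0], 0.045],
    [[0, 0, 0.022], [0, 0, 0], 0.045],
    [[0, 0, 0.02], [0, 0, 0], 0.045],
    [[0, 0, 0.02], [0, 0, 0], 0.045],
    [[0, 0, 0], [0, 0, 0], 0.045],
    [[0, 0, 0], [0, 0, 0], 0.045],
  ],
)

```text
time: 3.32
tool_pos: [0.5915, -0.0603, 0.086]
tcp_rot: [0.158, 2.631, 0.089]
contact_force: [-0.4, 0.2, 0.4]
finger_gap: 0.0451
grasp_force: 0.0
```

```bash
python3 - <<'E'
from h import *
s=ctrl.get_obs();p,Rm=target(.048,-.0792,.086,-11,.003);delta(p,Rm)
print(s['contact_force'],s['torque'])
c=cam("wrist");p,d=ctrl.get_image("wrist");cv2.imwrite("pics/w2.png",p[:,:,::-1])
E
```

```text
shift tool(cur) [0.0008 0.0005 0.001 ] shift in target axes [0.0008 0.0005 0.001 ] rot [-0.0006  0.0023  0.0002]
[-0.38966304  0.18890105  0.35193061] [-0.03712632  0.44996897  0.04604628]
```

View pics/w2.png

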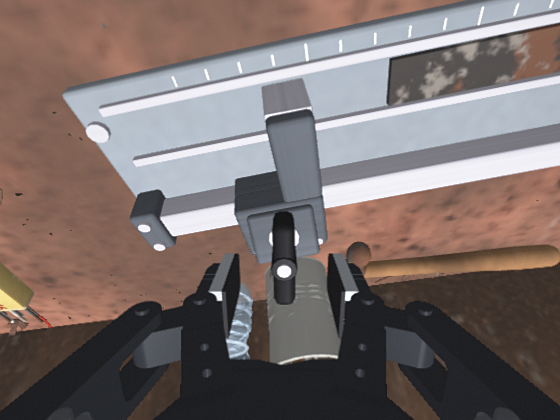

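Close view: the wing lies between the open pads, spanning (272..297, 210..303), with the fingers clear on both sides. I'll check the predicted corners against this before closing.

```bash
python3 - <<'E'
from h import *
c=cam("wrist");t=np.radians(-11);L=np.cos(t)*U+np.sin(t)*V;W=np.cross(N,L)
C=O+.048*U-.0792*V+.086*N
for n in(.014,-.014): print(proj(c,[C+i*L+j*W+n*N for i in(-.024,.024) for j in(-.006,.006)]).round(0).tolist())
s=ctrl.get_obs();Rt=R.from_rotvec(s['tcp_rot']).as_matrix();print(proj(c,[s['tool_pos']-Rt[:,2]*ctrl.tcp_to_grasp,s['tool_pos'],C]))
E
```

```text
[[273.0, 224.0], [297.0, 224.0], [273.0, 307.0], [295.0, 307.0]]
[[274.0, 207.0], [295.0, 207.0], [275.0, 280.0], [294.0, 280.0]]
[[283.36595712 262.01969166]
 [283.33607312 247.62509409]
 [284.42657091 255.32488256]]
```

arm_command(
  commands=[
    [[0.001, 0.0005, 0.001], [0, 0, 0], 0.03],
    [[0, 0, 0], [0, 0, 0], 0.02],
    [[0, 0, 0], [0, 0, 0], 0.0],
    [[0, 0, 0], [0, 0, 0], 0.0],
    [[0, 0, 0], [0, 0, 0], 0.0],
    [[0, 0, 0], [0, 0, 0], 0.0],
    [[0, 0, 0], [0, 0, 0], 0.0],
  ],
  grip_force=80,
)

```text
time: 3.95
tool_pos: [0.5924, -0.0601, 0.0869]
tcp_rot: [0.158, 2.627, 0.087]
contact_force: [-6.8, -0.7, 8.6]
finger_gap: -0.0001
grasp_force: 5.6
```

```bash
cat > st.py <<'E'
from h import *
s=ctrl.get_obs();Rt=R.from_rotvec(s['tcp_rot']).as_matrix();g=s['tool_pos']-Rt[:,2]*ctrl.tcp_to_grasp
x=Rt[:,0]; ang=np.degrees(np.arctan2(-x@V,-x@U))
print("t %.2f"%s['time'],"grasp UVN",[round(float((g-O)@k),4) for k in(U,V,N)],"wing ang %.1f"%ang,"tilt %.2fdeg"%np.degrees(np.arccos(min(1,-Rt[:,2]@N))),
"gap %.4f"%s['finger_gap'],"F fix",(s['contact_force']@F).round(1),"F tool",(Rt.T@s['contact_force']).round(1),"T about N %.2f"%(s['torque']@N),"j6 %.2f"%s['joint_pos'][5], "tq",s['torque'].round(2))
E
python3 st.py
```

```text
t 3.95 grasp UVN [0.0499, -0.0797, 0.0903] wing ang -11.0 tilt 0.38deg gap -0.0001 F fix [-6.8 -0.2  8.6] F tool [  1.6  -0.6 -10.8] T about N -0.02 j6 -0.18 tq [-0.01  0.66  0.  ]
```

```bash
python3 - <<'E'
from h import *
p,d=ctrl.get_image("wrist");a=cv2.resize(p[150:400,140:420],None,fx=1.8,fy=1.8)
q,d=ctrl.get_image("scene");b=cv2.resize(q[130:270,310:450],(450,450))
cv2.imwrite("pics/w3.png",cv2.resize(np.hstack([a,b])[:,:,::-1],(760,360)))
E
```

```text
(no output)
```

View pics/w3.png

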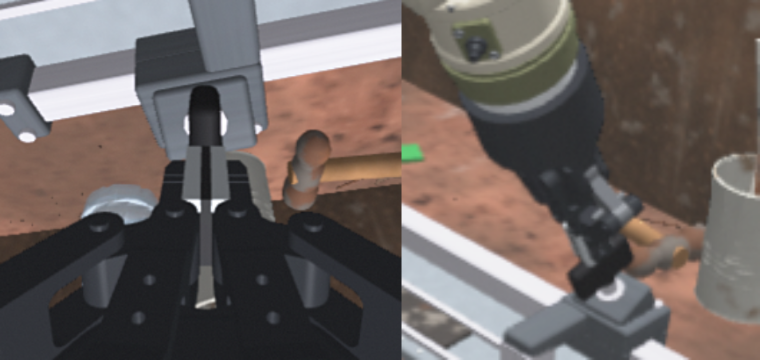

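The fingers closed fully (gap 0) without holding the wing. In the pictures the tips seem to sit on it or beside it. I'll check with depth before changing anything.

```bash
python3 - <<'E'
from h import *
c=cam("wrist");p,d=ctrl.get_image("wrist");P=dpts(c,d)-O
for r in range(196,320,6):
    X=P[r,283]; print(r,[round(float(X@k)*1000) for k in(U,V,N)],p[r,283].tolist(),round(float(d[r,283]),3))
c=cam("scene");p,d=ctrl.get_image("scene");P=dpts(c,d)-O
K=np.stack([P@U,P@V,P@N],-1)*1000
for r in range(210,262,4): print(r,[(x,*K[r,x].round(0).astype(int).tolist(),int(p[r,x].max())) for x in range(368,408,5)])
E
```

```text
196 [24, -75, 50] [88, 93, 100] 0.198
202 [28, -76, 51] [96, 102, 110] 0.198
208 [31, -76, 55] [66, 68, 74] 0.196
214 [25, -75, 83] [27, 25, 27] 0.168
220 [25, -75, 93] [23, 23, 27] 0.158
226 [26, -75, 97] [31, 30, 33] 0.154
232 [29, -76, 98] [56, 56, 59] 0.154
238 [32, -76, 99] [56, 55, 58] 0.154
244 [36, -77, 98] [58, 57, 60] 0.157
250 [39, -78, 98] [57, 56, 60] 0.157
256 [37, -77, 108] [27, 27, 28] 0.147
262 [37, -77, 115] [28, 26, 30] 0.141
268 [37, -77, 120] [26, 27, 28] 0.136
274 [37, -77, 126] [27, 26, 28] 0.13
280 [38, -77, 129] [28, 27, 29] 0.127
286 [37, -77, 136] [31, 29, 31] 0.121
292 [39, -78, 136] [77, 78, 81] 0.121
298 [42, -78, 136] [77, 77, 81] 0.122
304 [45, -79, 136] [78, 79, 83] 0.123
310 [47, -79, 136] [76, 76, 81] 0.124
316 [50, -80, 136] [77, 76, 81] 0.125
210 [(368, 30, -82, 173, 44), (373, 32, -93, 178, 49), (378, 39, -94, 170, 70), (383, 52, -89, 152, 72), (388, 35, -124, 193, 79), (393, 38, -132, 194, 139), (398, 41, -139, 194, 131), (403, 47, -143, 190, 56)]
214 [(368, 36, -68, 147, 141), (373, 29, -93, 171, 48), (378, 38, -93, 160, 49), (383, 44, -96, 155
[... 1673 characters left out ...]
 -83, 60, 199), (393, 45, -89, 58, 194), (398, 50, -95, 56, 128), (403, 54, -102, 55, 108)]
250 [(368, 15, -56, 60, 139), (373, 21, -61, 55, 139), (378, 27, -68, 53, 127), (383, 30, -77, 54, 96), (388, 34, -86, 58, 126), (393, 39, -93, 56, 129), (398, 44, -100, 55, 125), (403, 51, -103, 48, 73)]
254 [(368, 7, -64, 64, 139), (373, 13, -70, 60, 139), (378, 18, -76, 57, 125), (383, 27, -77, 47, 72), (388, 29, -89, 53, 121), (393, 32, -98, 57, 99), (398, 39, -102, 50, 83), (403, 46, -105, 43, 140)]
258 [(368, -2, -73, 69, 136), (373, 6, -75, 60, 99), (378, 15, -76, 49, 77), (383, 21, -80, 44, 72), (388, 26, -89, 45, 73), (393, 27, -100, 52, 89), (398, 32, -107, 51, 137), (403, 40, -110, 44, 78)]
```

arm_command(
  commands=[
    [[0, 0, -0.01], [0, 0, 0], 0.0],
    [[0, 0, -0.02], [0, 0, 0], 0.0],
    [[0, 0, -0.02], [0, 0, 0], 0.0],
    [[0, 0, 0], [0, 0, 0], 0.0],
    [[0, 0, 0], [0, 0, 0], 0.0],
  ],
)

```text
time: 4.57
tool_pos: [0.5683, -0.0619, 0.1304]
tcp_rot: [0.158, 2.627, 0.087]
contact_force: [0.3, 1.1, -0.6]
finger_gap: 0.0
grasp_force: 0.0
```

```bash
python3 - <<'E'
from h import *
print("t2g",ctrl.tcp_to_grasp)
s=ctrl.get_obs();Rt=R.from_rotvec(s['tcp_rot']).as_matrix();print(s['finger_gap'],s['contact_force'])
c=cam("wrist");p,d=ctrl.get_image("wrist");P=(dpts(c,d)-s['tool_pos'])@Rt*1000
print("eye tool",(c[4]-s['tool_pos'])@Rt,"axis",(c[3][:,2])@Rt)
for x in (275,283,291):
  print([(r,*P[r,x].round(0).astype(int).tolist()) for r in range(222,330,6)])
m=(P[...,2]>-60)&(P[...,2]<20)&(abs(P[...,0])<30)&(abs(P[...,1])<40)
ys,xs=np.where(m);print(m.sum(),np.nanmax(P[m][:,2]),ys.min(),ys.max(),np.percentile(P[m],[1,50,99],axis=0))
cv2.imwrite("pics/w4.png",p[:,:,::-1])
E
```

```text
t2g 0.0187
7.528799109657974e-06 [ 0.33483256  1.05204651 -0.63095867]
eye tool [ 0.07881569 -0.00023773 -0.17007052] axis [-3.01960473e-01  4.57544515e-04  9.53320336e-01]
[(222, 7, -6, 27), (228, 4, -6, 23), (234, 0, -6, 22), (240, -79, -11, 195), (246, -87, -11, 192), (252, 13, -4, -32), (258, 12, -4, -38), (264, 13, -4, -45), (270, 13, -4, -51), (276, 12, -4, -55), (282, 12, -3, -60), (288, 12, -3, -65), (294, 14, -3, -71), (300, 13, -3, -74), (306, 14, -3, -78), (312, 14, -3, -82), (318, 12, -3, -82), (324, 9, -3, -82)]
[(222, 9, 0, 21), (228, 5, 0, 20), (234, 1, 0, 20), (240, -5, 0, 22), (246, -10, 0, 24), (252, 13, 0, -34), (258, 12, 0, -38), (264, 13, 0, -45), (270, 13, 0, -51), (276, 13, 0, -56), (282, 13, 0, -61), (288, 13, 0, -65), (294, 10, 0, -64), (300, 7, 0, -65), (306, 4, 0, -65), (312, 1, 0, -65), (318, -1, 0, -65), (324, -4, 0, -66)]
[(222, 7, 5, 25), (228, 4, 5, 23), (234, -9223372036854775808, -9223372036854775808, -9223372036854775808), (240, -6, 5, 25), (246, -10, 5, 24), (252, 13, 4, -33), (258, 13, 4, -39), (264, 13, 3, -46), (270, 13, 3, -50), (276, 13, 3, -56), (282, 12, 3, -60), (288, 12, 3, -64), (294, 14, 3, -71), (300, 14, 3, -75), (306, 13, 3, -77), (312, 13, 3, -80), (318, 10, 3, -79), (324, 4, 3, -75)]
1686 19.995725846763893 228 290 [[  7.62360499 -13.24885046 -59.47095435]
 [ 12.0780762    0.21427972 -47.97379914]
 [ 13.19633742  13.31113619 -31.76988342]]<stdin>:7: RuntimeWarning: invalid value encountered in cast
```

View pics/w4.png

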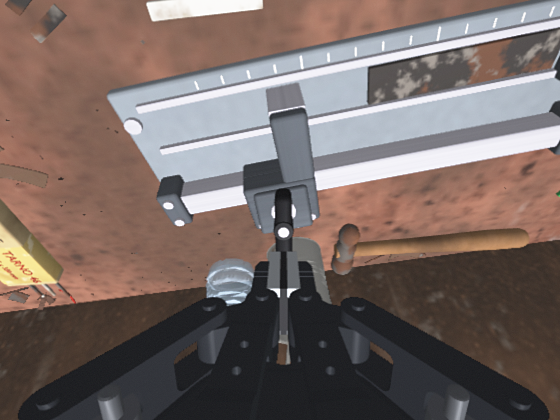

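Picture w4 shows the shut tips ending at about (284,250). By wrist depth that is about 31 mm behind the reported TCP. The scene depth and the 10 N contact on the wing's top give about 28 mm, so the true fingertips are about 29 mm short of the reported TCP. Allowing for that, I'll open and go in deeper.

arm_command(
  commands=[
    [[0, 0, 0], [0, 0, 0], 0.045],
    [[0, 0, 0], [0, 0, 0], 0.045],
    [[0, 0, 0], [0, 0, 0], 0.045],
    [[0, 0, 0.02], [0, 0, 0], 0.045],
    [[0, 0, 0.015], [0, 0, 0], 0.045],
    [[0, 0, 0.015], [0, 0, 0], 0.045],
    [[0, 0, 0.01], [0, 0, 0], 0.045],
    [[0, 0, 0.01], [0, 0, 0], 0.045],
    [[0, 0, 0.006], [0, 0, 0], 0.045],
    [[0, 0, 0], [0, 0, 0], 0.045],
  ],
  grip_force=80,
)

```text
time: 5.45
tool_pos: [0.604, -0.0585, 0.0605]
tcp_rot: [0.158, 2.632, 0.089]
contact_force: [-0.7, -0.1, -0.5]
finger_gap: 0.0451
grasp_force: 0.0
```

```bash
python3 st.py
```

```text
t 5.45 grasp UVN [0.0474, -0.079, 0.0615] wing ang -11.0 tilt 0.07deg gap 0.0451 F fix [-0.7 -0.1 -0.5] F tool [ 0.8 -0.2  0.2] T about N 0.02 j6 -0.17 tq [-0.06  0.44  0.  ]
```

arm_command(
  commands=[
    [[0, 0, 0], [0, 0, 0], 0.03],
    [[0, 0, 0], [0, 0, 0], 0.02],
    [[0, 0, 0], [0, 0, 0], 0.0],
    [[0, 0, 0], [0, 0, 0], 0.0],
    [[0, 0, 0], [0, 0, 0], 0.0],
    [[0, 0, 0], [0, 0, 0], 0.0],
  ],
  grip_force=80,
)

```text
time: 5.95
tool_pos: [0.6046, -0.0591, 0.0629]
tcp_rot: [0.158, 2.629, 0.088]
contact_force: [-4.8, -2.0, 6.4]
finger_gap: 0.0116
grasp_force: 78.3
```

```bash
python3 st.py
```

```text
t 5.95 grasp UVN [0.049, -0.0796, 0.0634] wing ang -11.0 tilt 0.27deg gap 0.0116 F fix [-4.9 -1.7  6.4] F tool [ 0.8 -1.9 -8. ] T about N -0.01 j6 -0.17 tq [-0.12  0.63 -0.05]
```

Gripped: the gap is 11.6 mm, which matches the 12 mm wing. The 8 N push-back suggests the tips touch the boss, so I'll regrasp 5 mm farther out.

arm_command(
  commands=[
    [[0, 0, 0], [0, 0, 0], 0.025],
    [[0, 0, 0], [0, 0, 0], 0.025],
    [[0, 0, -0.006], [0, 0, 0], 0.025],
    [[0, 0, 0], [0, 0, 0], 0.025],
    [[0, 0, 0], [0, 0, 0], 0.0],
    [[0, 0, 0], [0, 0, 0], 0.0],
    [[0, 0, 0], [0, 0, 0], 0.0],
    [[0, 0, 0], [0, 0, 0], 0.0],
    [[0, 0, 0], [0, 0, 0], 0.0],
  ],
  grip_force=90,
)

```text
time: 6.7
tool_pos: [0.6016, -0.0592, 0.0679]
tcp_rot: [0.158, 2.63, 0.088]
contact_force: [-4.9, -1.5, 5.7]
finger_gap: 0.0106
grasp_force: 87.9
```

```bash
python3 st.py
```

```text
t 6.70 grasp UVN [0.0488, -0.0795, 0.0692] wing ang -11.0 tilt 0.25deg gap 0.0106 F fix [-5.  -1.1  5.7] F tool [ 1.3 -1.4 -7.4] T about N 0.05 j6 -0.17 tq [-0.11  0.63  0.03]
```

arm_command(
  commands=[
    [[0, 0, 0], [0, 0, -0.06], 0.0],
    [[0, 0, 0], [0, 0, -0.08], 0.0],
    [[0, 0, 0], [0, 0, -0.08], 0.0],
    [[0, 0, 0], [0, 0, -0.08], 0.0],
    [[0, 0, 0], [0, 0, -0.08], 0.0],
    [[0, 0, 0], [0, 0, 0], 0.0],
  ],
)

```text
time: 7.2
tool_pos: [0.6016, -0.0596, 0.0679]
tcp_rot: [-0.345, 2.61, -0.045]
contact_force: [-4.9, -1.7, 5.9]
finger_gap: 0.0106
grasp_force: 88.5
```

```bash
python3 st.py
```

```text
t 7.20 grasp UVN [0.0488, -0.0799, 0.0692] wing ang 11.0 tilt 0.27deg gap 0.0106 F fix [-5.  -1.3  5.9] F tool [ 1.7 -1.  -7.6] T about N 0.16 j6 -0.55 tq [-0.37  0.75  0.  ]
```

arm_command(
  commands=[
    [[0, 0, 0], [0, 0, -0.1], 0.0],
    [[0, 0, 0], [0, 0, -0.12], 0.0],
    [[0, 0, 0], [0, 0, -0.12], 0.0],
    [[0, 0, 0], [0, 0, -0.12], 0.0],
    [[0, 0, 0], [0, 0, -0.12], 0.0],
    [[0, 0, 0], [0, 0, -0.12], 0.0],
    [[0, 0, 0], [0, 0, 0], 0.0],
  ],
)

```text
time: 7.78
tool_pos: [0.602, -0.0603, 0.068]
tcp_rot: [-1.231, 2.359, -0.281]
contact_force: [-2.8, -4.3, 4.7]
finger_gap: 0.0107
grasp_force: 88.6
```

```bash
python3 st.py
```

```text
t 7.78 grasp UVN [0.0491, -0.0806, 0.0692] wing ang 51.0 tilt 0.33deg gap 0.0107 F fix [-3.1 -4.1  4.7] F tool [ 3.4 -2.3 -5.6] T about N 0.07 j6 -1.25 tq [-0.73  0.65 -0.29]
```

arm_command(
  commands=[
    [[0, 0, 0], [0, 0, -0.1], 0.0],
    [[0, 0, 0], [0, 0, -0.12], 0.0],
    [[0, 0, 0], [0, 0, -0.12], 0.0],
    [[0, 0, 0], [0, 0, -0.12], 0.0],
    [[0, 0, 0], [0, 0, -0.12], 0.0],
    [[0, 0, 0], [0, 0, -0.1], 0.0],
    [[0, 0, 0], [0, 0, 0], 0.0],
  ],
)

```text
time: 8.37
tool_pos: [0.6026, -0.0596, 0.0684]
tcp_rot: [-1.994, 1.861, -0.488]
contact_force: [-1.3, -3.0, 4.9]
finger_gap: 0.0111
grasp_force: 88.5
```

```bash
python3 st.py
```

```text
t 8.37 grasp UVN [0.0498, -0.0799, 0.0692] wing ang 89.9 tilt 0.34deg gap 0.0111 F fix [-1.6 -2.9  4.9] F tool [ 2.9 -1.  -5. ] T about N 0.07 j6 -1.93 tq [-0.35  0.32 -0.1 ]
```

arm_command(
  commands=[
    [[-0.001, 0, 0], [0, 0, 0], 0.0],
    [[-0.002, 0, 0], [0, 0, 0], 0.0],
    [[-0.002, 0, 0], [0, 0, 0], 0.0],
    [[0, 0, 0], [0, 0, 0], 0.0],
  ],
)

```text
time: 8.7
tool_pos: [0.6021, -0.0542, 0.0684]
tcp_rot: [-1.989, 1.865, -0.486]
contact_force: [-1.4, -2.5, 5.9]
finger_gap: 0.0106
grasp_force: 88.5
```

```bash
python3 st.py
```

```text
t 8.70 grasp UVN [0.0498, -0.0745, 0.0692] wing ang 89.6 tilt 0.33deg gap 0.0106 F fix [-1.6 -2.4  5.9] F tool [ 2.4 -1.6 -5.9] T about N 0.08 j6 -1.92 tq [-0.19  0.37  0.  ]
```

arm_command(
  commands=[
    [[-0.003, 0, 0], [0, 0, 0], 0.0],
    [[-0.004, 0, 0], [0, 0, 0], 0.0],
    [[-0.004, 0, 0], [0, 0, 0], 0.0],
    [[-0.004, 0, 0], [0, 0, 0], 0.0],
    [[-0.004, 0, 0], [0, 0, 0], 0.0],
    [[-0.004, 0, 0], [0, 0, 0], 0.0],
    [[-0.004, 0, 0], [0, 0, 0], 0.0],
    [[-0.004, 0, 0], [0, 0, 0], 0.0],
    [[-0.004, 0, 0], [0, 0, 0], 0.0],
    [[-0.003, 0, 0], [0, 0, 0], 0.0],
    [[-0.002, 0, 0], [0, 0, 0], 0.0],
    [[0, 0, 0], [0, 0, 0], 0.0],
  ],
)

```text
time: 9.7
tool_pos: [0.5992, -0.0139, 0.0684]
tcp_rot: [-1.989, 1.864, -0.485]
contact_force: [-2.6, -1.2, 6.1]
finger_gap: 0.0106
grasp_force: 88.6
```

```bash
python3 st.py; python3 - <<'E'
from h import *
p,d=ctrl.get_image("top");cv2.imwrite("pics/t2.png",cv2.resize(p[125:205,245:425],None,fx=4.4,fy=4.4,interpolation=3)[:,:,::-1])
E
```

```text
t 9.70 grasp UVN [0.0498, -0.0341, 0.0692] wing ang 89.6 tilt 0.32deg gap 0.0106 F fix [-2.7 -1.   6.1] F tool [ 1.  -0.6 -6.7] T about N 0.02 j6 -1.84 tq [-0.08  0.39 -0.  ]
```

View pics/t2.png

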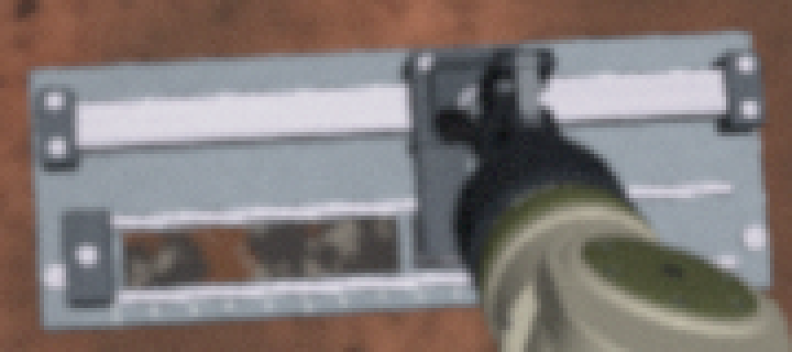

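The carriage has followed: its face went from zoom x 505 to about 415. The bar's right end is still at 400, so about 5 mm to contact. Now I go slowly.

arm_command(
  commands=[
    [[-0.001, 0, 0], [0, 0, 0], 0.0],
    [[-0.001, 0, 0], [0, 0, 0], 0.0],
    [[-0.001, 0, 0], [0, 0, 0], 0.0],
    [[-0.001, 0, 0], [0, 0, 0], 0.0],
    [[-0.001, 0, 0], [0, 0, 0], 0.0],
    [[-0.001, 0, 0], [0, 0, 0], 0.0],
    [[-0.001, 0, 0], [0, 0, 0], 0.0],
    [[-0.001, 0, 0], [0, 0, 0], 0.0],
  ],
)

```text
time: 10.42
tool_pos: [0.5987, -0.0067, 0.0684]
tcp_rot: [-1.989, 1.866, -0.486]
contact_force: [-3.2, -3.6, 7.0]
finger_gap: 0.0108
grasp_force: 88.7
```

```bash
python3 st.py
```

```text
t 10.42 grasp UVN [0.0498, -0.0269, 0.0692] wing ang 89.6 tilt 0.34deg gap 0.0108 F fix [-3.5 -3.3  7. ] F tool [ 3.4 -0.4 -7.8] T about N 0.12 j6 -1.82 tq [-0.53  0.45 -0.13]
```

arm_command(
  commands=[
    [[-0.0005, 0, 0], [0, 0, 0], 0.0],
    [[-0.0005, 0, 0], [0, 0, 0], 0.0],
    [[0, 0, 0], [0, 0, 0], 0.0],
  ],
)

```text
time: 10.67
tool_pos: [0.5987, -0.0056, 0.0684]
tcp_rot: [-1.989, 1.865, -0.486]
contact_force: [-3.7, -2.6, 7.0]
finger_gap: 0.0109
grasp_force: 88.7
```

```bash
python3 st.py
```

```text
t 10.67 grasp UVN [0.0498, -0.0258, 0.0692] wing ang 89.6 tilt 0.33deg gap 0.0109 F fix [-3.8 -2.4  7. ] F tool [ 2.4 -0.1 -7.9] T about N 0.06 j6 -1.82 tq [-0.42  0.54 -0.14]
```

Force is still just drag. I continue in small steps until it rises.

arm_command(
  commands=[
    [[-0.0005, 0, 0], [0, 0, 0], 0.0],
    [[-0.0005, 0, 0], [0, 0, 0], 0.0],
    [[0, 0, 0], [0, 0, 0], 0.0],
  ],
)

```text
time: 10.92
tool_pos: [0.5986, -0.0047, 0.0684]
tcp_rot: [-1.989, 1.866, -0.486]
contact_force: [-3.9, -2.7, 5.8]
finger_gap: 0.0108
grasp_force: 88.7
```

arm_command(
  commands=[
    [[-0.0005, 0, 0], [0, 0, 0], 0.0],
    [[-0.0005, 0, 0], [0, 0, 0], 0.0],
    [[0, 0, 0], [0, 0, 0], 0.0],
  ],
)

```text
time: 11.17
tool_pos: [0.5985, -0.0037, 0.0684]
tcp_rot: [-1.989, 1.866, -0.486]
contact_force: [-2.7, -1.6, 7.3]
finger_gap: 0.0108
grasp_force: 88.7
```

```bash
python3 st.py
```

```text
t 11.17 grasp UVN [0.0498, -0.0238, 0.0692] wing ang 89.6 tilt 0.33deg gap 0.0108 F fix [-2.8 -1.4  7.3] F tool [ 1.4 -1.2 -7.7] T about N 0.09 j6 -1.82 tq [-0.49  0.46 -0.15]
```

arm_command(
  commands=[
    [[-0.0005, 0, 0], [0, 0, 0], 0.0],
    [[-0.0005, 0, 0], [0, 0, 0], 0.0],
    [[0, 0, 0], [0, 0, 0], 0.0],
  ],
)

```text
time: 11.42
tool_pos: [0.5984, -0.0028, 0.0684]
tcp_rot: [-1.989, 1.866, -0.487]
contact_force: [-3.8, -3.7, 7.6]
finger_gap: 0.0107
grasp_force: 88.7
```

```bash
python3 st.py; python3 - <<'E'
from h import *
c=cam("top");p,d=ctrl.get_image("top");
# bar/stop gap: profile along fixture y at bar top, x=-43
for x in (-.046,-.040):
  y=np.arange(-.02,.165,.0025);q=proj(c,[O+F@[x,t,.017] for t in y])
  g=cv2.cvtColor(p,cv2.COLOR_RGB2GRAY)
  v=cv2.remap(g,q[:,:1].astype(np.float32),q[:,1:].astype(np.float32),1).ravel()
  print([(round(1000*t,1),int(k)) for t,k in zip(y,v) if t<.02 or t>.14])
E
```

```text
t 11.42 grasp UVN [0.0498, -0.023, 0.0692] wing ang 89.6 tilt 0.34deg gap 0.0107 F fix [-4.1 -3.4  7.6] F tool [ 3.4 -0.2 -8.6] T about N 0.05 j6 -1.81 tq [-0.55  0.45 -0.23]
[(np.float64(-20.0), 42), (np.float64(-17.5), 32), (np.float64(-15.0), 35), (np.float64(-12.5), 59), (np.float64(-10.0), 85), (np.float64(-7.5), 97), (np.float64(-5.0), 99), (np.float64(-2.5), 98), (np.float64(-0.0), 92), (np.float64(2.5), 79), (np.float64(5.0), 70), (np.float64(7.5), 69), (np.float64(10.0), 68), (np.float64(12.5), 61), (np.float64(15.0), 64), (np.float64(17.5), 63), (np.float64(20.0), 65), (np.float64(142.5), 92), (np.float64(145.0), 100), (np.float64(147.5), 101), (np.float64(150.0), 90), (np.float64(152.5), 74), (np.float64(155.0), 73), (np.float64(157.5), 87), (np.float64(160.0), 99), (np.float64(162.5), 104)]
[(np.float64(-20.0), 31), (np.float64(-17.5), 27), (np.float64(-15.0), 28), (np.float64(-12.5), 49), (np.float64(-10.0), 80), (np.float64(-7.5), 97), (np.float64(-5.0), 98), (np.float64(-2.5), 98), (np.float64(-0.0), 91), (np.float64(2.5), 75), (np.float64(5.0), 65), (np.float64(7.5), 68), (np.float64(10.0), 66), (np.float64(12.5), 68), (np.float64(15.0), 72), (np.float64(17.5), 74), (np.float64(20.0), 72), (np.float64(142.5), 67), (np.float64(145.0), 67), (np.float64(147.5), 71), (np.float64(150.0), 70), (np.float64(152.5), 67), (np.float64(155.0), 69), (np.float64(157.5), 83), (np.float64(160.0), 98), (np.float64(162.5), 127)]
```

arm_command(
  commands=[
    [[-0.0005, 0, 0], [0, 0, 0], 0.0],
    [[-0.0005, 0, 0], [0, 0, 0], 0.0],
    [[0, 0, 0], [0, 0, 0], 0.0],
  ],
)

```text
time: 11.72
tool_pos: [0.5984, -0.0027, 0.0684]
tcp_rot: [-1.989, 1.868, -0.488]
contact_force: [-2.7, -6.7, 6.4]
finger_gap: 0.0109
grasp_force: 88.7
```

arm_command(
  commands=[
    [[-0.0005, 0, 0], [0, 0, 0], 0.0],
    [[0, 0, 0], [0, 0, 0], 0.0],
  ],
)

```text
time: 11.88
tool_pos: [0.5984, -0.0026, 0.0684]
tcp_rot: [-1.988, 1.868, -0.489]
contact_force: [-3.0, -7.2, 6.5]
finger_gap: 0.0108
grasp_force: 88.7
```

```bash
python3 st.py
```

```text
t 11.88 grasp UVN [0.0498, -0.0228, 0.0692] wing ang 89.5 tilt 0.44deg gap 0.0108 F fix [-3.5 -7.   6.5] F tool [ 7.  -0.2 -7.3] T about N 0.10 j6 -1.81 tq [-1.28  0.52 -0.57]
```

Home: motion stopped at v = -22.8 mm (57 mm of travel, 56 predicted) and the push rose to 7 N. Now I tighten clockwise, keeping that light push.

arm_command(
  commands=[
    [[0, 0, 0], [0, 0, 0.08], 0.0],
    [[0, 0, 0], [0, 0, 0.12], 0.0],
    [[0, 0, 0], [0, 0, 0.12], 0.0],
    [[0, 0, 0], [0, 0, 0.12], 0.0],
    [[0, 0, 0], [0, 0, 0.12], 0.0],
    [[0, 0, 0], [0, 0, 0.12], 0.0],
    [[0, 0, 0], [0, 0, 0.12], 0.0],
    [[0, 0, 0], [0, 0, 0.12], 0.0],
    [[0, 0, 0], [0, 0, 0.12], 0.0],
    [[0, 0, 0], [0, 0, 0.12], 0.0],
    [[0, 0, 0], [0, 0, 0.12], 0.0],
    [[0, 0, 0], [0, 0, 0.0], 0.0],
  ],
  grip_force=110,
)

```text
time: 12.88
tool_pos: [0.5974, -0.0019, 0.0679]
tcp_rot: [-0.456, 2.594, -0.076]
contact_force: [-6.7, -4.3, 8.6]
finger_gap: 0.0103
grasp_force: 108.1
```

```bash
python3 st.py
```

```text
t 12.88 grasp UVN [0.0488, -0.022, 0.0692] wing ang 15.9 tilt 0.31deg gap 0.0103 F fix [-7.  -3.8  8.6] F tool [  2.9  -3.2 -10.9] T about N -0.05 j6 -0.53 tq [-0.82  0.82 -0.47]
```

arm_command(
  commands=[
    [[0, 0, 0], [0, 0, 0.1], 0.0],
    [[0, 0, 0], [0, 0, 0.1], 0.0],
    [[0, 0, 0], [0, 0, 0.1], 0.0],
    [[0, 0, 0], [0, 0, 0.08], 0.0],
    [[0, 0, 0], [0, 0, 0.0], 0.0],
  ],
)

```text
time: 13.3
tool_pos: [0.5973, -0.0015, 0.0679]
tcp_rot: [0.039, 2.633, 0.055]
contact_force: [-7.7, -4.1, 9.1]
finger_gap: 0.0104
grasp_force: 108.2
```

```bash
echo 'print("eff",s["effort"].round(2))' >> st.py; python3 st.py
```

```text
t 13.30 grasp UVN [0.0487, -0.0216, 0.0692] wing ang -5.8 tilt 0.28deg gap 0.0104 F fix [-8.  -3.6  9.1] F tool [  2.2  -3.9 -11.8] T about N -0.05 j6 -0.15 tq [-0.58  0.78 -0.35]
eff [  2.24 -28.83  26.63  -5.11   1.48   0.68]
```

arm_command(
  commands=[
    [[0, 0, 0], [0, 0, 0.08], 0.0],
    [[0, 0, 0], [0, 0, 0.08], 0.0],
    [[0, 0, 0], [0, 0, 0.08], 0.0],
    [[0, 0, 0], [0, 0, 0.08], 0.0],
    [[0, 0, 0], [0, 0, 0.0], 0.0],
  ],
)

```text
time: 13.72
tool_pos: [0.5974, -0.0011, 0.0679]
tcp_rot: [0.459, 2.602, 0.164]
contact_force: [-7.4, -2.3, 9.2]
finger_gap: 0.0106
grasp_force: 108.2
```

```bash
python3 st.py
```

```text
t 13.72 grasp UVN [0.0488, -0.0212, 0.0693] wing ang -24.1 tilt 0.26deg gap 0.0106 F fix [-7.5 -1.8  9.2] F tool [  1.1  -2.5 -11.7] T about N -0.05 j6 0.17 tq [-0.44  0.77 -0.27]
eff [  1.6  -28.75  26.61  -5.12   1.18   0.67]
```

```bash
python3 - <<'E'
from h import *
s=ctrl.get_obs();Rt=R.from_rotvec(s['tcp_rot']).as_matrix()
c=cam("wrist");p,d=ctrl.get_image("wrist");P=(dpts(c,d)-s['tool_pos'])@Rt*1000
m=(p.max(2)<75)&(P[...,2]>-34)&(P[...,2]<12)&(P[...,0]>8)&(abs(P[...,1])<25)&(P[...,0]<40)
Q=P[m];print(m.sum(),np.nanpercentile(Q,[2,50,98],axis=0).round(1));
for x0 in range(10,32,4):
    q=Q[abs(Q[:,0]-x0)<2]
    if len(q): print(x0,len(q),q[:,1].min().round(1),q[:,1].max().round(1),q[:,2].min().round(1))
a=p[130:340,180:390];q,d2=ctrl.get_image("scene");b=q[150:290,270:410]
cv2.imwrite("pics/w5.png",np.hstack([cv2.resize(a,(395,395)),cv2.resize(b,(395,395))])[:,:,::-1])
E
```

```text
858 [[ 10.  -24.4 -33.3]
 [ 21.6 -12.    0.8]
 [ 26.3  17.9  11.3]]
10 43 -24.9 20.0 -34.0
14 79 -25.0 18.5 -4.3
18 190 -24.9 16.4 -4.6
22 366 -24.8 23.2 -34.0
26 172 -18.6 12.7 -33.9
30 6 16.7 18.6 -0.6
```

View pics/w5.png

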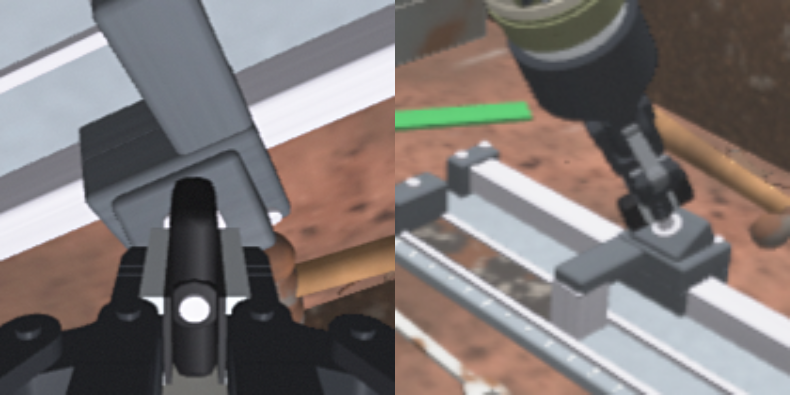

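The last picture shows the wing held squarely between the pads and turning with them. The foot is against the bar, and the bar lies flat. I continue clockwise to the hard stop, watching torque.

arm_command(
  commands=[
    [[0, 0, 0], [0, 0, 0.06], 0.0],
    [[0, 0, 0], [0, 0, 0.06], 0.0],
    [[0, 0, 0], [0, 0, 0], 0.0],
  ],
)

```text
time: 14.07
tool_pos: [0.5974, -0.001, 0.068]
tcp_rot: [0.614, 2.575, 0.205]
contact_force: [-6.9, -1.2, 10.4]
finger_gap: 0.0106
grasp_force: 108.2
```

```bash
python3 st.py
```

```text
t 14.07 grasp UVN [0.0489, -0.0211, 0.0693] wing ang -30.9 tilt 0.26deg gap 0.0106 F fix [-7.  -0.7 10.4] F tool [  0.4  -1.2 -12.5] T about N 0.00 j6 0.29 tq [-0.37  0.75 -0.17]
eff [  1.36 -28.74  26.57  -5.1    1.06   0.48]
```

arm_command(
  commands=[
    [[0, 0, 0], [0, 0, 0.06], 0.0],
    [[0, 0, 0], [0, 0, 0.06], 0.0],
    [[0, 0, 0], [0, 0, 0], 0.0],
  ],
)

```text
time: 14.32
tool_pos: [0.5975, -0.0009, 0.068]
tcp_rot: [0.768, 2.54, 0.244]
contact_force: [-5.9, -2.5, 10.4]
finger_gap: 0.0106
grasp_force: 111.5
```

```bash
python3 st.py
```

```text
t 14.32 grasp UVN [0.049, -0.021, 0.0693] wing ang -37.7 tilt 0.26deg gap 0.0106 F fix [-6.  -2.1 10.4] F tool [ -1.1  -1.8 -12. ] T about N 0.30 j6 0.41 tq [-0.5   0.77  0.09]
eff [  0.92 -28.68  26.53  -5.06   1.     0.86]
```

arm_command(
  commands=[
    [[0, 0, 0], [0, 0, 0.08], 0.0],
    [[0, 0, 0], [0, 0, 0.08], 0.0],
    [[0, 0, 0], [0, 0, 0.08], 0.0],
    [[0, 0, 0], [0, 0, 0], 0.0],
  ],
  grip_force=120,
)

```text
time: 14.65
tool_pos: [0.5959, 0.0001, 0.0675]
tcp_rot: [1.068, 2.451, 0.321]
contact_force: [-15.5, -1.4, 16.6]
finger_gap: 0.01
grasp_force: 179.0
```

```bash
python3 st.py
```

```text
t 14.65 grasp UVN [0.0474, -0.02, 0.0696] wing ang -51.2 tilt 0.11deg gap 0.0100 F fix [-15.6  -0.3  16.6] F tool [  3.2  -4.5 -22. ] T about N 2.66 j6 0.65 tq [-1.48  1.91  2.3 ]
eff [ -1.6  -25.59  28.15  -6.79   0.97   3.45]
```

arm_command(
  commands=[
    [[0, 0, 0], [0, 0, 0.08], 0.0],
    [[0, 0, 0], [0, 0, 0.08], 0.0],
    [[0, 0, 0], [0, 0, 0.08], 0.0],
    [[0, 0, 0], [0, 0, 0], 0.0],
  ],
)

```text
time: 14.98
tool_pos: [0.5959, 0.0003, 0.0678]
tcp_rot: [1.355, 2.329, 0.392]
contact_force: [-19.2, -2.9, 19.1]
finger_gap: 0.0099
grasp_force: 284.0
```

```bash
python3 st.py
```

```text
t 14.98 grasp UVN [0.0476, -0.0197, 0.0698] wing ang -64.5 tilt 0.14deg gap 0.0099 F fix [-19.3  -1.5  19.1] F tool [  1.9  -7.5 -26.1] T about N 6.43 j6 0.88 tq [-3.49  2.18  5.51]
eff [ -3.96 -24.24  28.15  -6.86   1.41   7.18]
```

```bash
cat > wa.py <<'E'
from h import *
s=ctrl.get_obs();Rt=R.from_rotvec(s['tcp_rot']).as_matrix()
c=cam("wrist");p,d=ctrl.get_image("wrist");P=(dpts(c,d)-s['tool_pos'])@Rt*1000
m=(P[...,2]>-52)&(P[...,2]<-42)&(P[...,0]>13.5)&(P[...,0]<34)&(abs(P[...,1])<20)
Q=P[m];print(m.sum(),"x rng",np.percentile(Q[:,0],[1,99]).round(1))
X=[];Y=[]
for x0 in np.arange(12,30,1.5):
    q=Q[abs(Q[:,0]-x0)<1]
    if len(q)>8: X.append(x0);Y.append((q[:,1].min()+q[:,1].max())/2);print(x0,len(q),q[:,1].min().round(1),q[:,1].max().round(1))
if len(X)>2: print("wing vs tool deg",np.degrees(np.arctan(np.polyfit(X,Y,1))))
# carriage arm / foot left edge position along fixture y from top camera
E
python3 wa.py
```

```text
444 x rng [13.6 21. ]
13.5 56 -12.4 -0.1
15.0 116 -12.4 -0.1
16.5 118 -12.4 -0.6
18.0 134 -12.5 -1.0
19.5 128 -11.3 -1.9
21.0 46 -9.2 -3.3
wing vs tool deg [ -1.30586491 -80.59859087]
```

The wing lags the tool by about 20° and torque is 6.4 N m, so it has reached its hard stop. That is about 0.5 rad past where it was found, as predicted. I unwind the tool until torque is small but still clockwise.

arm_command(
  commands=[
    [[0, 0, 0], [0, 0, -0.08], 0.0],
    [[0, 0, 0], [0, 0, -0.08], 0.0],
    [[0, 0, 0], [0, 0, -0.08], 0.0],
    [[0, 0, 0], [0, 0, 0], 0.0],
  ],
  grip_force=90,
)

```text
time: 15.37
tool_pos: [0.5959, 0.0002, 0.0675]
tcp_rot: [1.06, 2.454, 0.319]
contact_force: [-16.4, -2.1, 18.0]
finger_gap: 0.0102
grasp_force: 177.9
```

```bash
python3 st.py; python3 wa.py
```

```text
t 15.37 grasp UVN [0.0474, -0.0199, 0.0696] wing ang -50.8 tilt 0.11deg gap 0.0102 F fix [-16.5  -0.9  18. ] F tool [  2.8  -5.  -23.7] T about N 2.64 j6 0.64 tq [-1.42  1.95  2.31]
eff [ -1.43 -25.35  28.09  -6.85   0.95   1.91]
501 x rng [13.6 21.8]
13.5 53 -9.4 2.5
15.0 104 -9.9 2.0
16.5 117 -9.8 2.0
18.0 118 -9.9 1.6
19.5 138 -9.4 1.1
21.0 117 -8.4 0.6
22.5 12 -6.6 -2.1
wing vs tool deg [ -3.91376101 -70.0269291 ]
```

arm_command(
  commands=[
    [[0, 0, 0], [0, 0, -0.07], 0.0],
    [[0, 0, 0], [0, 0, -0.05], 0.0],
    [[0, 0, 0], [0, 0, 0], 0.0],
  ],
)

```text
time: 15.67
tool_pos: [0.5957, 0.0007, 0.0677]
tcp_rot: [0.912, 2.503, 0.284]
contact_force: [-17.0, 0.1, 19.8]
finger_gap: 0.0101
grasp_force: 143.4
```

```bash
python3 st.py; python3 wa.py|tail -1
```

```text
t 15.67 grasp UVN [0.0474, -0.0193, 0.0698] wing ang -44.2 tilt 0.10deg gap 0.0101 F fix [-17.    1.3  19.8] F tool [  4.7  -2.7 -25.6] T about N 1.51 j6 0.52 tq [-0.33  1.9   1.61]
eff [ -1.65 -24.04  28.4   -7.18   0.2    0.98]
wing vs tool deg [ -0.82863254 -69.29107215]
```

arm_command(
  commands=[
    [[0, 0, 0], [0, 0, 0], 0.015],
    [[0, 0, 0], [0, 0, 0], 0.025],
    [[0, 0, 0], [0, 0, 0], 0.04],
    [[0, 0, 0], [0, 0, 0], 0.045],
    [[0, 0, 0], [0, 0, 0], 0.045],
    [[0, 0, -0.015], [0, 0, 0], 0.045],
    [[0, 0, -0.025], [0, 0, 0], 0.045],
    [[0, 0, -0.03], [0, 0, 0], 0.045],
    [[0, 0, -0.03], [0, 0, 0], 0.045],
    [[0, 0, -0.03], [0, 0, 0], 0.045],
    [[0, 0, 0], [0, 0, 0], 0.045],
    [[0, 0, 0], [0, 0, 0], 0.045],
  ],
)

```text
time: 16.72
tool_pos: [0.5353, -0.0054, 0.1832]
tcp_rot: [0.913, 2.496, 0.283]
contact_force: [0.0, -0.4, 0.3]
finger_gap: 0.0452
grasp_force: 0.0
```

```bash
python3 st.py; python3 - <<'E'
from h import *
# wing angle + carriage/bar from wrist view
c=cam("wrist");p,d=ctrl.get_image("wrist");P=dpts(c,d)-O
K=np.stack([P@U,P@V,P@N],-1);m=(K[...,2]>.092)&(K[...,2]<.105)&(abs(K[...,1]+.022)<.035)&(abs(K[...,0]-.049)<.035)
Q=K[m][:,:2]*1000;w,v=np.linalg.eigh(np.cov(Q.T));print("wing",m.sum(),Q.mean(0),np.degrees(np.arctan2(v[1,1],v[0,1])),cv2.minAreaRect(Q.astype(np.float32)))
X=P@F
for nm,(x0,x1,z0,z1) in dict(bar=(-.05,-.036,.0145,.02),arm=(-.05,-.036,.045,.068),end=(-.05,-.036,.038,.05)).items():
    q=X[(X[...,0]>x0)&(X[...,0]<x1)&(X[...,2]>z0)&(X[...,2]<z1)&(abs(X[...,1])<.2)]
    print(nm,len(q),np.percentile(q[:,1],[1,99]).round(4),np.median(q[:,2]).round(4)) if len(q) else print(nm,0)
E
```

```text
t 16.72 grasp UVN [0.0501, -0.0211, 0.2002] wing ang -44.3 tilt 0.45deg gap 0.0452 F fix [ 0.  -0.4  0.3] F tool [-0.4 -0.2 -0.2] T about N -0.06 j6 0.48 tq [-0.04  0.47 -0.07]
eff [ 4.000e-02 -2.445e+01  3.329e+01 -4.270e+00  4.900e-01 -1.000e-02]
wing 707 [ 47.14559675 -20.150134  ] 144.16060727486158 ((48.21673583984375, -20.917390823364258), (13.384358406066895, 46.831443786621094), 51.759376525878906)
bar 2032 [-0.182   0.1474] 0.0156
arm 413 [-0.0169  0.0085] 0.0575
end 20 [0.0084 0.1556] 0.0424
```

```bash
python3 -c "
from cell import ctrl
print(ctrl.job_done())"
```

```text
the job is handed in; nothing more can be done
None
```

The job is handed in. The bar was pushed home against the end stop, with the carriage's foot measured at about 8.5 mm (9 mm expected). The wing knob was tightened clockwise to its hard stop and released. I did not push on the carriage afterwards to test the lock.

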